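# Ready the flat lap: set and lock the water, wedge up the stone rest

## Robot

A 7-joint arm with a two-finger parallel gripper is mounted at the origin on the work surface. World frame = base frame: x ahead of the robot, y to its left, z up, the work surface at z = 0. Lengths are in m, angles in rad, forces in N, time in s.
With the tool pointing down it reaches from about 0.35 to 0.9 m from the base axis. Payload 8.1 kg.
Tool frame: the origin (TCP) lies at the very end of the fingers, on their centre line; the grasp point (between the pads) lies bot.grasp_offset behind it (bot.grasp_offset is the distance from the TCP to the grasp point, in m); z points along the fingers, y is the line along which they close (so a half turn about z gives the same grasp; the last joint's range is limited). The gripper opens to 92 mm and grips with 3 to 60 N. Pads are 19 mm wide; open, the fingers measure 130 mm over their backs; the gripper's body (75 mm by 190 mm) begins 47 mm behind the grasp point.
Start: joints at [1.148, 0.434, 0.025, 1.573, -0.012, 1.134, -0.075], TCP at [0.196, -0.593, 0.227] pointing down, gripper open.
Joint ranges: [-2.62, 2.62], [-0.44, 2.09], [-1.27, 1.32], [0.08, 2.57], [-1.32, 4.46], [0.12, 2], [-2.74, 2.74]. Speed limits (rad/s): [2.22, 2.22, 3.01, 3.01, 3.14, 3.14, 3.14].

## Interface

Orientations are given as a unit quaternion [w, x, y, z].
In Python, from rig import sensors, cams, bot, models gives the robot as it stands. The module is installed in compiled form; this text tells all that it offers.
- The arm moves only by the tool apply_moves, never from a script. Its argument "moves" is a list of rows, each a list of 3 entries, a list of its own where there are three numbers: the shift along the tool's x, y, z in m, then the turn, a rotation vector about the tool's x, y, z in degrees, then the finger opening in m, from 0 to 0.0918. In form: [[[tx, ty, tz], [rx, ry, rz], fingers], ...]. A call has 1 to 12 rows; each row shifts and turns the commanded pose from where the row before left it, along the tool's axes as they then stand; what a row does not reach is not made up. A row lasts 1/12 s, in which the tool goes at most 41.7 mm and 7.16 degrees, less where a joint would pass 70% of its speed; a pose out of reach is approached as far as the arm can. A call is refused whole if a number of a shift passes 0.0417 or a number of a turn 7.16, either way. A call with a gripper value outside its range is refused whole. The fingers move at their own pace and stop on an object; "force" is the grip in N (left out, the last holds). Time passes only in rows, so rows that do not move let the fingers close. It gives the time, the measured TCP pose, the force, the opening and the grip force at its end, in the units of the state.
- sensors.get_obs(): the state, without advancing time (a new reading comes with each control period).
- cams.read_camera(name): name is "side" or "top" or "wrist"; returns the picture (480x640x3 uint8, red, green, blue); there is no depth.
- cams.camera_info(name): a dict with "fx", "fy", "cx", "cy" (pixels), "dist" ([k1, k2, p1, p2, k3] as OpenCV has them; the pictures are not rectified), "extrinsics" (4x4, takes a point from world to camera coordinates). Camera axes: x right, y up, looking along -z (the intrinsics and any distortion apply to the point x, -y, -z); pixel columns grow to the right and rows downward; lengths in m; the calibration is good to about 2 mm. A picture is of the moment at which its call begins: read the wrist's pose just before it. camera_info takes no time and is no camera call; for the wrist camera it gives the pose at the moment of the call.
- bot.finish_job(): hands the job in; it is judged then, once.
Trained networks look in the newest picture that a camera, given by its name, has taken for a name from the list of things; names that differ only in an ending like _2 or _b are one class to them, and where a whole thing is asked for, a point or a joint stands for the part that bears it (a point fixed in the world has none). Each returns a list of dicts, best first, with "confidence" (0 to 1); they miss things now and then, are a little off and sometimes report something else, mostly with a low value. They report only what shows in the picture. A call takes as long as a camera call. They do not tell look-alikes from the thing itself.
- models.regions_of(camera, label): "mask" (480x640 bool, what is visible of it) and "extent" ([left, top, width, height] in pixels, round what is visible of it).
- models.tip_of(camera, label): "xy" ([column, row] in pixels: a listed point, or the origin of a listed thing).
The state is a dict: "time": time; "joint_positions": joint angles; "dq": joint speeds; "effort": joint torques, N m; "tcp_pos": TCP position; "orientation": TCP orientation; "ft_force": force on the tool from outside, world axes, zero at the start; "wrist_torque": the same for the moment, N m; "finger_gap": opening from 0.0 (shut) to 1.0 (fully open); "gripper_force": force on a finger pad.
Only numpy, scipy, OpenCV 4.12 (cv2) and the standard library are available. Lean on these libraries where they do the work, as an engineer would, in place of code of your own. Each camera call takes 0.05 s, during which the arm holds its last target. There are 200 camera calls.

## Task

Get the lap ready for the next stone: turn the water knob until its pointer is on the mark, then slide the lock fork fully home over the other end of the knob's bar. Then push the aluminium wedge, thin end first and flat on the bench, under the front edge of the rest plate until the plate just lifts, about 5 mm clear of its rails, and finish while still holding the wedge there by its grip block, with nothing else lifting the plate. Leave the plain block, the stone and the bowl where they are.

Things in the scene. Friction and masses are not known exactly. Their poses are not given: they have to be found in the camera images.
- wedge_grip (a point): Centre of the grip block at the thick end of the loose aluminium wedge, 15 mm above its underside. x axis: along the wedge from grip block to thin tip; z up. Block: flat-topped, 36 mm long (18 mm either side of this point), 30 mm high. Then a straight ramp falls from 30 mm to 8 mm high at the blunt tip, 108 mm ahead of this point (slope 0.244). 30 mm wide all along (y). About 0.2 kg.
- wedge: The same wedge, lying flat on the bench; origin under the middle of its grip block, 15 mm below wedge_grip, same axes.
- rest_plate (a joint): Lift in m of the dark steel rest plate above its two rails: 0 resting, at most 0.025. It weighs 0.3 to 0.65 kg, only rises level, and falls by its own weight. Plate 130 mm wide (y), 106 deep, 12 thick; rails 22 mm wide, 18 high, either side of the throat. Two 12 mm pins stand through its rear corners to 68 mm above the bench; the lap, a low grey box, begins 115 mm behind the edge.
- rest_edge (a point): Middle of the plate's front edge, at the height of its underside (18 mm above the bench when resting). x axis: level, straight in under the plate, towards the lap; z up. The edge is a half-round of 6 mm radius, so its lowest line is 6 mm behind this point. Below it is an open throat 82 mm wide (y), 18 mm high, 100 mm deep, centred here, floored by the bare bench.
- flow_knob (a joint): Angle of the water knob in rad: 0 with the pointer on the mark, negative at the start, growing anticlockwise seen from above. It stays where it is left.
- knob_grip (a point): On the knob's vertical axis, half-way up its bar, 34 mm above the bench. The upright black bar is 14 mm thick (y), 16 to 52 mm above the bench; it reaches 32 mm along -x and 22 mm along +x, where a thin pointer nose goes on to 34 mm. x axis: along the bar to the pointer, turning with the knob. Under the bar is a round skirt of 44 mm diameter, its top 16 mm up.
- lock_fork (a joint): Travel in m of the steel lock fork along its track towards the knob: 0 fully open, 0.048 fully home with its two prongs either side of the bar. It stays where it is left; sliding it takes about 2 N.
- lock_tab (a point): Centre of the upright tab on the lock fork: 20 mm along the slide (x), 14 mm thick (y), 30 to 58 mm above the bench (this point 44 mm up). x axis: sliding direction, to the knob's axis, 103 mm ahead when fully open; the mark, a short black rib, is on the same line beyond the knob. The fork below is 46 mm wide, 18 to 30 mm up, its prong tips 35 mm ahead of this point.
- parallel: Plain aluminium block 70 x 30 x 30 mm, to be left alone; origin under its middle.
- stone: Pale stone slab 62 x 46 x 22 mm, to be left alone; origin under its middle.
- grit_pot: White ceramic bowl, 100 mm across and 45 mm high, to be left alone; origin under its middle.
There are look-alikes about, which are no part of the job. What is shaped like the part that bears flow_knob but green is not meant. What is shaped like the wedge but brown is not meant.

How it is judged:
On the way, in this order (a step that is already met when the one before it is completed fails the run):
1. knob pointer on the mark, lock still open (value of joint flow_knob between -0.12 and 0.12 rad and value of joint lock_fork below 0.02 m), for 0.2 s.
2. lock fork slid home, knob still on the mark, rest plate still down (value of joint flow_knob between -0.12 and 0.12 rad and value of joint lock_fork above 0.042 m and value of joint rest_plate below 0.0015 m), for 0.2 s.
At the end, for the whole second after the job is handed in: Knob within 0.12 rad of the mark; lock at least 42 of 48 mm home; rest plate 2 to 8 mm up, borne by the wedge (over 1 N), not touched by the robot; wedge flat on the bench (0.12 rad, 5 mm), still, held by the fingers (over 1 N); block, stone, bowl within 30 mm of their starts (value of joint flow_knob between -0.12 and 0.12 rad and value of joint lock_fork above 0.042 m and value of joint rest_plate between 0.002 and 0.008 m and contact force between wedge and rest_plate above 1 N and contact force between the fingers and wedge above 1 N and contact force between each of the arm, the fingers and rest_plate below 0.5 N and angle between wedge's own z axis and vertical below 0.12 rad and height (world z) of wedge between -0.005 and 0.005 m and linear speed of wedge below 0.02 m/s and distance of each of parallel, stone, grit_pot from where it was at the start of the episode below 0.03 m); the arm keeps its last pose, push and grip.
It fails at once if the block, the stone or the bowl is pushed more than 30 mm away (distance of any of parallel, stone, grit_pot from where it was at the start of the episode above 0.03 m).
It also fails if it takes over 72 s, if anything falls off the work surface, if the arm or the gripper's body presses on something with over 40 N, if the wrist force passes 120 N, or if a joint passes its speed limit or range.

## Working session

There is one attempt and no reset: what is moved stays moved. The work goes in short steps, Python scripts to look and compute and a tool call to move; the robot and the scene stay as the last step left them, time stands still between calls to the robot, and variables do not carry over. Pictures are saved under pics/ and viewed, at most 10 in all, crops included, and the job is handed in when it is done.

Besides the shell and the picture viewer there is one more tool, called after "Emit:" by a JSON object that holds its "name" and its "arguments", one argument or row to a line. apply_moves: Moves the arm, as the interface text tells. Its arguments: {"type":"object","properties":{"moves":{"type":"array","items":{"type":"array"}},"force":{"type":"number"}},"required":["moves"]}

```bash
mkdir -p pics; cat > h.py <<'E'
import numpy as np, cv2
from rig import sensors, cams, bot, models
def ray(cam,uv,info=None):
    i=info or cams.camera_info(cam)
    K=np.array([[i['fx'],0,i['cx']],[0,i['fy'],i['cy']],[0,0,1]])
    n=cv2.undistortPoints(np.array(uv,float).reshape(-1,1,2),K,np.array(i['dist'],float)).reshape(-1,2)
    d=np.c_[n[:,0],-n[:,1],-np.ones(len(n))]
    T=np.array(i['extrinsics']);R=T[:3,:3];o=-R.T@T[:3,3]
    return o,d@R
def atz(cam,uv,z,info=None):
    o,d=ray(cam,uv,info); return o+d*((z-o[2])/d[:,2])[:,None]
def proj(cam,P):
    i=cams.camera_info(cam);K=np.array([[i['fx'],0,i['cx']],[0,i['fy'],i['cy']],[0,0,1]])
    T=np.array(i['extrinsics']);p=np.atleast_2d(P)@T[:3,:3].T+T[:3,3];p=p*[1,-1,-1]
    return cv2.projectPoints(p.reshape(-1,1,3),np.zeros(3),np.zeros(3),K,np.array(i['dist'],float))[0].reshape(-1,2)
def save(n,im): cv2.imwrite('pics/'+n+'.png',im[...,::-1])
E
python3 - <<'E'
from h import *
print(bot.grasp_offset, sensors.get_obs()['time'])
zs=dict(wedge_grip=.015,rest_edge=.018,knob_grip=.034,lock_tab=.044,parallel=0,stone=0,grit_pot=0,wedge=0)
for c in ('top','side'):
    im=cams.read_camera(c);save(c,im)
    i=cams.camera_info(c);T=np.array(i['extrinsics']);print(c,-T[:3,:3].T@T[:3,3],i['fx'])
    for k,z in zs.items():
        for r in models.tip_of(c,k)[:3]: print(c,k,round(r['confidence'],2),np.round(r['xy'],1),atz(c,r['xy'],z).round(4)[0])
E
```

```text
0.0188 0.0
top [ 0.47625357 -0.08156345  1.33340894] 503.7265641149403
top wedge_grip 0.7 [467.8 343.9] [ 0.3339 -0.4875  0.015 ]
top wedge_grip 0.68 [429.1 287.6] [ 0.4805 -0.3824  0.015 ]
top rest_edge 0.72 [261.2 215.3] [0.6616 0.0636 0.018 ]
top knob_grip 0.62 [174.1 148.8] [0.8341 0.3017 0.034 ]
top knob_grip 0.52 [170.5 243.3] [0.581  0.2976 0.034 ]
top lock_tab 0.73 [171.5 238.7] [0.5922 0.2926 0.044 ]
top lock_tab 0.68 [168.1 187.9] [0.7258 0.3087 0.044 ]
top lock_tab 0.63 [171.1 277.4] [0.492  0.2892 0.044 ]
top stone 0.66 [382.4 228.2] [ 0.6366 -0.2591  0.    ]
top grit_pot 0.62 [419.4 214.6] [ 0.6758 -0.3589  0.    ]
top wedge 0.9 [464.6 342.8] [ 0.3352 -0.4833  0.    ]
top wedge 0.73 [432.4 285.5] [ 0.4862 -0.3947  0.    ]
side [ 0.54657599 -0.96911283  0.76520554] 513.9874773305436
side wedge_grip 0.81 [187.9 422.4] [ 0.3337 -0.491   0.015 ]
side wedge_grip 0.56 [281.7 369. ] [ 0.4807 -0.3813  0.015 ]
side rest_edge 0.56 [363.5 226.3] [0.6556 0.0513 0.018 ]
side knob_grip 0.88 [418.4 168.7] [0.828  0.3093 0.034 ]
side knob_grip 0.62 [328.7 168.4] [0.5723 0.306  0.034 ]
side lock_tab 0.81 [384.1 168.2] [0.7275 0.2926 0.044 ]
side lock_tab 0.71 [298.5 168.4] [0.4876 0.2871 0.044 ]
side parallel 0.84 [294.4 325.7] [ 0.4982 -0.2622  0.    ]
side stone 0.71 [360.1 322.3] [ 0.6304 -0.2521  0.    ]
side grit_pot 0.67 [386.9 364.1] [ 0.6743 -0.3575  0.    ]
side wedge 0.9 [284.5 378.5] [ 0.4857 -0.3907  0.    ]
side wedge 0.7 [187.2 424.5] [ 0.3291 -0.4854  0.    ]
```

View pics/top.png

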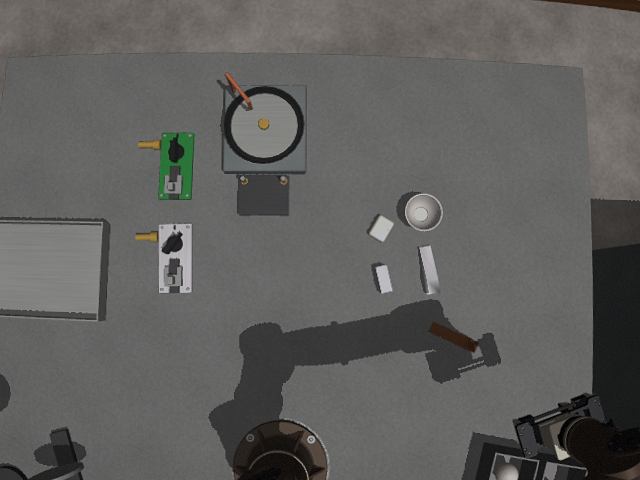

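View pics/side.png

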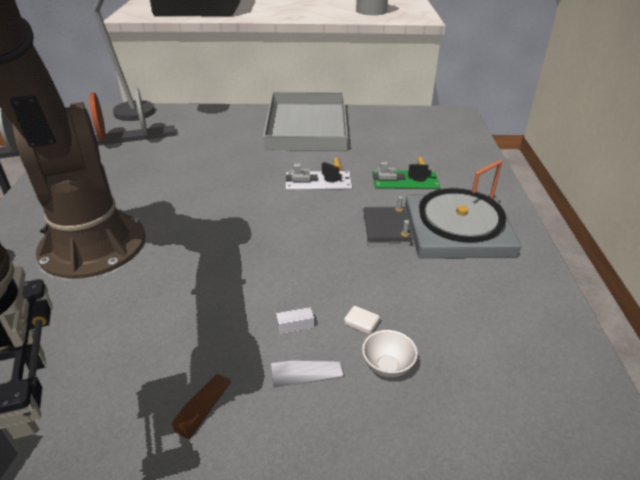

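The top view shows the white-board unit (knob at about (173,242), tab (174,274)), the green look-alike above it, the aluminium wedge from (430,290) to its tip at about (424,247), and the rest plate at (237–289,177–215). The side view agrees. I'll zoom in next and set up the move planning.

```bash
cat >> h.py <<'E'
from scipy.spatial.transform import Rotation as Ro
def pose():
    o=sensors.get_obs();q=o['orientation'];return np.array(o['tcp_pos']),Ro.from_quat([q[1],q[2],q[3],q[0]]),o
def plan(target,yaw=None):
    "shift in tool axes and turn to target pos; yaw = world angle of tool x axis, tool pointing down"
    p,R,o=pose()
    s=R.inv().apply(np.array(target)-p)
    out=[('shift mm',(s*1e3).round(1))]
    if yaw is not None:
        c,n=np.cos(yaw),np.sin(yaw)
        G=Ro.from_matrix(np.array([[c,n,0],[n,-c,0],[0,0,-1]]))
        out.append(('turn',(R.inv()*G).as_rotvec(degrees=True).round(2)))
    return out
E
python3 - <<'E'
from h import *
p,R,o=pose();print(p,R.as_matrix().round(3),o['finger_gap'],o['ft_force'])
im=cv2.imread('pics/top.png')
a=im[215:300,130:220];b=im[200:305,360:450];c=im[165:225,225:315]
f=lambda x,k:cv2.resize(x,None,fx=k,fy=k,interpolation=cv2.INTER_CUBIC)
cv=np.zeros((560,800,3),np.uint8)
A=f(a,4.4);B=f(b,4.4);cv[:A.shape[0],:A.shape[1]]=A;cv[:B.shape[0],400:400+B.shape[1]]=B
cv2.imwrite('pics/crop1.png',cv)
i=cams.camera_info('wrist');T=np.array(i['extrinsics']);print(i['fx'],T.round(3),R.inv().apply(-T[:3,:3].T@T[:3,3]-p))
for y in (0,np.pi/2,-np.pi/2): print(plan([.58,.30,.25],y))
E
```

```text
[ 0.19645534 -0.5933386   0.22676406] [[ 0.949  0.314  0.   ]
 [ 0.314 -0.949 -0.   ]
 [ 0.     0.    -1.   ]] 1.0003915335003881 [-0.05399297 -0.17558281  0.22931703]
382.3449157534235 [[ 0.313 -0.95  -0.    -0.624]
 [ 0.908  0.299 -0.294  0.037]
 [ 0.279  0.092  0.956 -0.391]
 [ 0.     0.     0.     1.   ]] [ 0.07900397 -0.00074553 -0.15750633]
[('shift mm', array([ 644.8, -727.6,  -23.3])), ('turn', array([ 0.  , -0.  , 18.31]))]
[('shift mm', array([ 644.8, -727.6,  -23.3])), ('turn', array([  0.  ,   0.  , -71.69]))]
[('shift mm', array([ 644.8, -727.6,  -23.3])), ('turn', array([  0.  ,  -0.  , 108.31]))]
```

View pics/crop1.png

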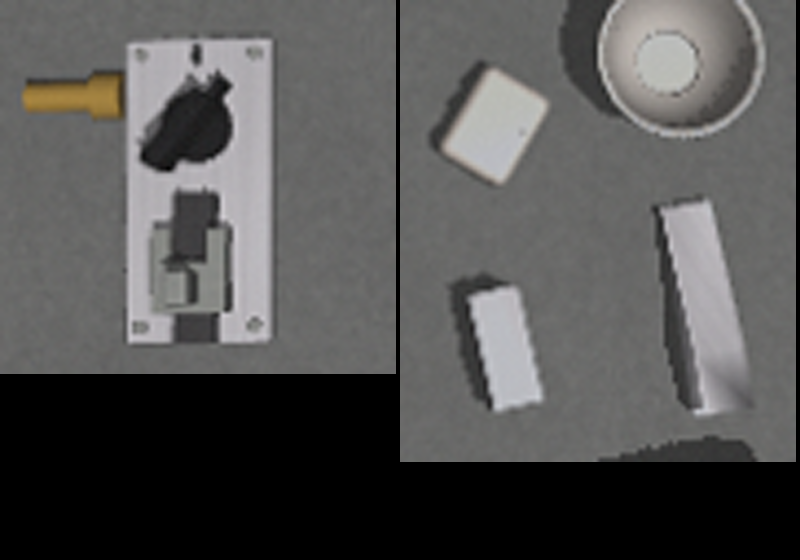

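The crop shows the pointer about 44° clockwise of the mark and the fork fully open. The wedge's grip end is at its lower end, with the tip near the bowl. Next I move over the knob for a closer look.

Emit:
{"name": "apply_moves", "arguments": {
  "moves": [
    [[0.027,-0.03,0],[0,0,0],0.0918],
    [[0.027,-0.03,0],[0,0,0],0.0918],
    [[0.027,-0.03,0],[0,0,0],0.0918],
    [[0.027,-0.03,0],[0,0,0],0.0918],
    [[0.027,-0.03,0],[0,0,0],0.0918],
    [[0.027,-0.03,0],[0,0,0],0.0918],
    [[0.027,-0.03,0],[0,0,0],0.0918],
    [[0.027,-0.03,0],[0,0,0],0.0918],
    [[0.027,-0.03,0],[0,0,0],0.0918],
    [[0.027,-0.03,0],[0,0,0],0.0918],
    [[0.027,-0.03,0],[0,0,0],0.0918],
    [[0.027,-0.03,0],[0,0,0],0.0918]
  ]
}}

```text
time: 1.9
tcp_pos: [0.3913, -0.148, 0.2271]
orientation: [0.0, 0.987, 0.159, 0.0]
ft_force: [0.8, -1.1, -1.0]
finger_gap: 1.004
gripper_force: 0.0
```

Emit:
{"name": "apply_moves", "arguments": {
  "moves": [
    [[0.027,-0.03,0],[0,0,0],0.0918],
    [[0.027,-0.03,0],[0,0,0],0.0918],
    [[0.027,-0.03,0],[0,0,0],0.0918],
    [[0.027,-0.03,0],[0,0,0],0.0918],
    [[0.027,-0.03,0],[0,0,0],0.0918],
    [[0.027,-0.03,0],[0,0,0],0.0918],
    [[0.027,-0.03,0],[0,0,0],0.0918],
    [[0.027,-0.03,0],[0,0,0],0.0918],
    [[0.027,-0.03,0],[0,0,0],0.0918],
    [[0.027,-0.03,0],[0,0,0],0.0918],
    [[0.027,-0.03,0],[0,0,0],0.0918],
    [[0,0,0],[0,0,0],0.0918]
  ]
}}

```text
time: 2.9
tcp_pos: [0.5694, 0.2657, 0.2262]
orientation: [-0.003, 0.987, 0.163, 0.0]
ft_force: [-1.4, 0.5, -0.5]
finger_gap: 0.997
gripper_force: 0.0
```

Emit:
{"name": "apply_moves", "arguments": {
  "moves": [
    [[0,0,0],[0,0,-7],0.0918],
    [[0,0,0],[0,0,-7],0.0918],
    [[0,0,0],[0,0,-7],0.0918],
    [[0,0,0],[0,0,-7],0.0918],
    [[0,0,0],[0,0,-7],0.0918],
    [[0,0,0],[0,0,-7],0.0918],
    [[0,0,0],[0,0,-7],0.0918],
    [[0,0,0],[0,0,-7],0.0918],
    [[0,0,0],[0,0,-7],0.0918],
    [[0,0,0],[0,0,-7],0.0918],
    [[0,0,0],[0,0,-7],0.0918],
    [[0,0,0],[0,0,-7],0.0918]
  ]
}}

```text
time: 3.9
tcp_pos: [0.5692, 0.2566, 0.2267]
orientation: [0.0, 0.625, 0.781, -0.0]
ft_force: [0.5, -0.9, 0.5]
finger_gap: 0.997
gripper_force: 0.0
```

Emit:
{"name": "apply_moves", "arguments": {
  "moves": [
    [[0,0,0],[0,0,-7],0.05],
    [[0,0,0],[0,0,-7],0.05],
    [[0,0,0],[0,0,-7],0.05],
    [[0,0,0],[0,0,-7],0.05],
    [[0,0,0],[0,0,-7],0.05],
    [[0,0,0],[0,0,0],0.05]
  ]
}}

```text
time: 4.4
tcp_pos: [0.5693, 0.2565, 0.2264]
orientation: [-0.0, 0.361, 0.932, -0.0]
ft_force: [-0.8, -0.1, 0.6]
finger_gap: 0.617
gripper_force: 0.0
```

```bash
python3 - <<'E'
from h import *
p,R,o=pose();print(o['time'],p,R.as_matrix().round(3)[:,0],o['joint_positions'])
im=cams.read_camera('wrist');save('w1',im)
for k,z in dict(knob_grip=.034,lock_tab=.044).items():
    for r in models.tip_of('wrist',k)[:3]: print(k,round(r['confidence'],2),np.round(r['xy'],1),atz('wrist',r['xy'],z).round(4)[0])
E
```

```text
4.4 [0.56927684 0.25645187 0.2264132 ] [-0.739  0.674  0.   ] [ 0.08017156  0.61058801 -0.9503931   1.51944998  0.50903693  1.27607994
 -0.10327955]
knob_grip 0.8 [358.1 199.2] [0.5795 0.2955 0.034 ]
knob_grip 0.2 [279.5 122.3] [0.4811 0.2903 0.034 ]
lock_tab 0.68 [281.3 121.7] [0.4827 0.2924 0.044 ]
lock_tab 0.64 [465.9 309.2] [0.7336 0.3023 0.044 ]
```

View pics/w1.png

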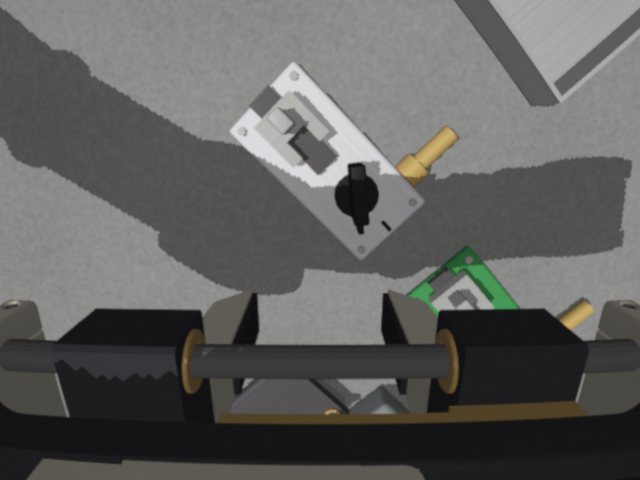

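The wrist view shows the bar's thick end at (357,168), the pointer tip at (361,231), the mark at (386,226) and the tab at (281,122).

```bash
python3 - <<'E'
from h import *
im=cv2.imread('pics/w1.png')
x=im[90:270,220:440];x=cv2.resize(x,None,fx=3.3,fy=3.3,interpolation=cv2.INTER_CUBIC);x=cv2.convertScaleAbs(x,alpha=1.5,beta=20)
cv2.imwrite('pics/w1c.png',x)
ang=lambda a,b:np.degrees(np.arctan2(*(b-a)[[1,0]]))
# board corners at (295,62),(230,131),(361,259),(424,202) z~0.006
c=atz('wrist',[[295,62],[230,131],[361,259],[424,202]],.006);print(c.round(4),ang(c[1],c[2]),ang(c[0],c[3]))
a=atz('wrist',[[281.3,121.7]],.044)[0];k=atz('wrist',[[358.1,199.2]],.034)[0];print(a,k,ang(a,k),np.linalg.norm((k-a)[:2]))
E
```

```text
[[0.4501 0.3366 0.006 ]
 [0.4519 0.2486 0.006 ]
 [0.6345 0.2547 0.006 ]
 [0.6324 0.3412 0.006 ]] 1.9249612843032027 1.4176819982037456
[0.4826542  0.29244541 0.044     ] [0.57950134 0.29550364 0.034     ] 1.808680036906941 0.09689541965672259
```

View pics/w1c.png

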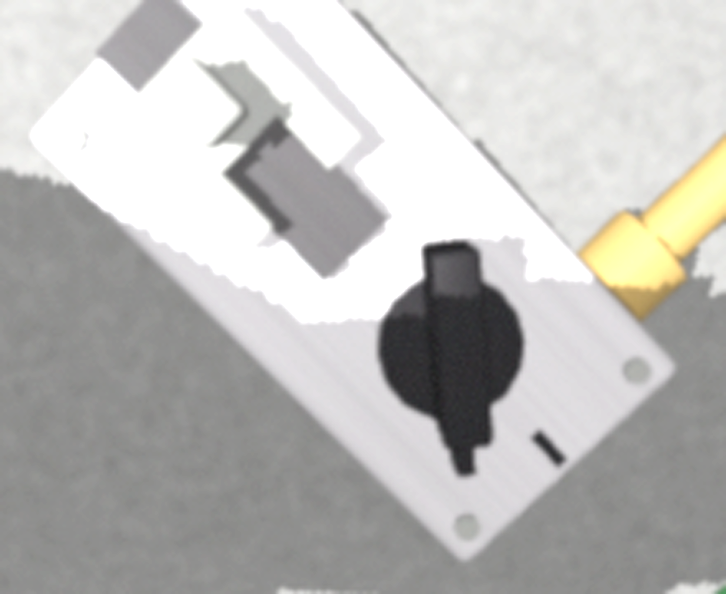

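```bash
python3 - <<'E'
from h import *
ang=lambda a,b:np.degrees(np.arctan2(*(b-a)[[1,0]]))
f=lambda l,z:atz('wrist',np.array(l,float)/3.3+[220,90],z)
s=f([[450,345]],.016)[0];m=f([[548,448]],.010)[0];print('skirt',s,'mark',m,ang(s,m))
e=f([[478,250],[491,443],[425,250],[440,412],[451,249],[462,460]],.052);print(e.round(4),ang(e[0],e[1]),ang(e[2],e[3]),ang(e[4],e[5]))
n=f([[465,473]],.034)[0];print('nose',n,ang(s,n),np.linalg.norm((n-s)[:2]))
r=models.regions_of('wrist','lock_tab')
ch=f([[325,277],[388,218]],.02);print(ch)
print(sensors.get_obs()['time'])
E
```

```text
skirt [0.57851846 0.29646169 0.016     ] mark [0.62384802 0.29723931 0.01      ] 0.9827998523035769
[[0.5581 0.3198 0.052 ]
 [0.5994 0.2884 0.052 ]
 [0.5488 0.3097 0.052 ]
 [0.5836 0.2839 0.052 ]
 [0.5532 0.3148 0.052 ]
 [0.5976 0.2795 0.052 ]] -37.25787862896948 -36.474039209439226 -38.46504095307601
nose [0.60586603 0.27583087 0.034     ] -37.03064320634909 0.03425668588385495
[[0.5387138  0.28344343 0.02      ]
 [0.53870983 0.307813   0.02      ]]
4.6
```

```bash
python3 - <<'E'
from h import *
print(plan([.578,.296,.020],np.radians(143)))
E
```

```text
[('shift mm', array([ 20.2,  34.7, 206.7])), ('turn', array([-0. ,  0. , -5.9]))]
```

Emit:
{"name": "apply_moves", "arguments": {
  "moves": [
    [[0.02,0.0347,0],[0,0,0],0.042],
    [[0,0,0],[0,0,-5.9],0.042],
    [[0,0,0.035],[0,0,0],0.042],
    [[0,0,0.035],[0,0,0],0.042],
    [[0,0,0.035],[0,0,0],0.042],
    [[0,0,0.025],[0,0,0],0.042],
    [[0,0,0],[0,0,0],0.042]
  ]
}}

```text
time: 5.18
tcp_pos: [0.5757, 0.2933, 0.0912]
orientation: [-0.002, 0.317, 0.949, -0.003]
ft_force: [-1.4, -1.1, 0.0]
finger_gap: 0.457
gripper_force: 0.0
```

```bash
python3 - <<'E'
from h import *
print(plan([.578,.296,.020],np.radians(143)))
im=cams.read_camera('wrist');save('w2',im)
E
```

```text
[('shift mm', array([-0.3,  4.1, 71.2])), ('turn', array([-0.46, -0.11,  0.1 ]))]
```

View pics/w2.png

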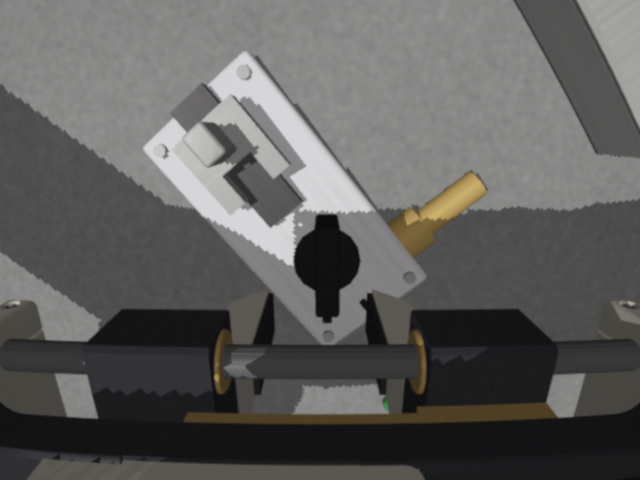

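The bar now runs straight up the picture at column 327, with the skirt centre at (326,260), so it is aligned. I go down and grip.

Emit:
{"name": "apply_moves", "arguments": {
  "moves": [
    [[0,0.004,0.02],[0,0,0],0.042],
    [[0,0,0.02],[0,0,0],0.042],
    [[0,0,0.02],[0,0,0],0.042],
    [[0,0,0.011],[0,0,0],0.042],
    [[0,0,0],[0,0,0],0.042],
    [[0,0,0],[0,0,0],0.012],
    [[0,0,0],[0,0,0],0.005],
    [[0,0,0],[0,0,0],0.005],
    [[0,0,0],[0,0,0],0.005]
  ],
  "force": 15
}}

```text
time: 5.98
tcp_pos: [0.5803, 0.2986, 0.027]
orientation: [0.0, 0.316, 0.949, -0.001]
ft_force: [-8.9, -10.7, 9.1]
finger_gap: 0.219
gripper_force: 6.7
```

```bash
python3 - <<'E'
from h import *
print(plan([.578,.296,.020],np.radians(181.3)), pose()[2]['ft_force'],pose()[2]['finger_gap']*91.8)
E
```

```text
[('shift mm', array([ 0.3, -3.5,  7. ])), ('turn', array([ -0.06,   0.04, -38.11]))] [ -8.89964844 -10.65565227   9.09029582] 20.12190652660037
```

Emit:
{"name": "apply_moves", "arguments": {
  "moves": [
    [[0,0,0],[0,0,0],0.005],
    [[0,0,0],[0,0,0],0.005],
    [[0,0,0],[0,0,0],0.005],
    [[0,0,0],[0,0,0],0.005]
  ]
}}

```text
time: 6.32
tcp_pos: [0.5786, 0.2962, 0.0263]
orientation: [-0.0, 0.316, 0.949, -0.003]
ft_force: [-8.5, -10.8, 11.0]
finger_gap: 0.148
gripper_force: 15.0
```

Emit:
{"name": "apply_moves", "arguments": {
  "moves": [
    [[0,-0.0035,-0.005],[0,0,0],0.005],
    [[0,0,0],[0,0,0],0.005],
    [[0,0,0],[0,0,-4],0.005],
    [[0,0,0],[0,0,-5],0.005],
    [[0,0,0],[0,0,-5],0.005],
    [[0,0,0],[0,0,-5],0.005],
    [[0,0,0],[0,0,-5],0.005],
    [[0,0,0],[0,0,-5],0.005],
    [[0,0,0],[0,0,-5],0.005],
    [[0,0,0],[0,0,-4],0.005],
    [[0,0,0],[0,0,0],0.005],
    [[0,0,0],[0,0,0],0.005]
  ]
}}

```text
time: 7.32
tcp_pos: [0.5781, 0.2953, 0.0308]
orientation: [-0.0, -0.009, 1.0, -0.001]
ft_force: [-2.3, -4.1, 0.1]
finger_gap: 0.152
gripper_force: 15.0
```

```bash
python3 - <<'E'
from h import *
print(plan([.578,.296,.020],np.radians(181.3)), pose()[2]['ft_force'],pose()[2]['finger_gap']*91.8, pose()[2]['joint_positions'])
im=cams.read_camera('wrist');save('w3',im)
for k,z in dict(lock_tab=.044).items():
    for r in models.tip_of('wrist',k)[:3]: print(k,round(r['confidence'],2),np.round(r['xy'],1),atz('wrist',r['xy'],z).round(4)[0])
E
```

```text
[('shift mm', array([ 0.1,  0.7, 10.8])), ('turn', array([-0.09, -0.04, -0.24]))] [-2.30848899 -4.05609347  0.05459694] 13.979744531829745 [ 0.01885046  0.90115763 -0.97253271  1.63802852  0.83240039  1.06927118
  0.38212697]
lock_tab 0.75 [312.1  83.7] [0.4816 0.2915 0.044 ]
```

View pics/w3.png

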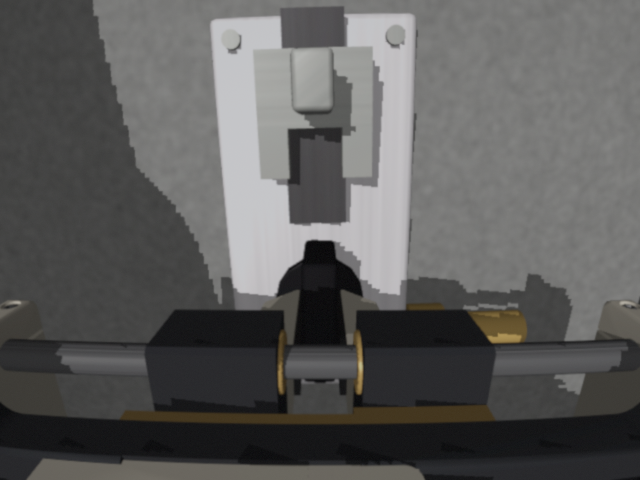

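The bar now lines up with the track: bar column 319, track column 316. I release it, rise and go to the tab.

Emit:
{"name": "apply_moves", "arguments": {
  "moves": [
    [[0,0,0],[0,0,0],0.045],
    [[0,0,0],[0,0,0],0.045],
    [[0,0,0],[0,0,0],0.045],
    [[0,0,0],[0,0,0],0.045],
    [[0,0,-0.02],[0,0,0],0.045],
    [[0,0,-0.03],[0,0,0],0.045],
    [[0.035,0,0],[0,0,0],0.045],
    [[0.035,0,0],[0,0,0],0.045],
    [[0,0,0],[0,0,0],0.045],
    [[0,0,0],[0,0,0],0.045]
  ]
}}

```text
time: 8.25
tcp_pos: [0.5067, 0.2952, 0.0813]
orientation: [0.0, -0.012, 1.0, -0.0]
ft_force: [0.6, -0.5, -0.4]
finger_gap: 0.491
gripper_force: 0.0
```

```bash
python3 - <<'E'
from h import *
im=cams.read_camera('wrist');save('w4',im);cams.read_camera('side')
for c in ('wrist','side'):
    for r in models.tip_of(c,'lock_tab')[:3]: print(c,round(r['confidence'],2),np.round(r['xy'],1),atz(c,r['xy'],.044).round(4)[0])
im=cams.read_camera('top');
for r in models.tip_of('top','lock_tab')[:3]: print('top',round(r['confidence'],2),np.round(r['xy'],1),atz('top',r['xy'],.044).round(4)[0])
r=models.regions_of('wrist','lock_tab');print([(x['confidence'],x['extent']) for x in r])
print(plan([.477,.293,.034],np.radians(181.3)),pose()[0])
E
```

```text
wrist 0.56 [310.2 236.3] [0.4831 0.2899 0.044 ]
side 0.49 [296.7 164.4] [0.4817 0.3095 0.044 ]
top 0.6 [417.1 217.3] [ 0.662  -0.3437  0.044 ]
top 0.52 [170.2 185.9] [0.7312 0.3034 0.044 ]
[(0.57, [271.2, 201.2, 84.8, 88.1])]
[('shift mm', array([32. , -1.2, 46.5])), ('turn', array([ 0.02, -0.01, -0.15]))] [0.50894681 0.29486048 0.0805099 ]
```

View pics/w4.png

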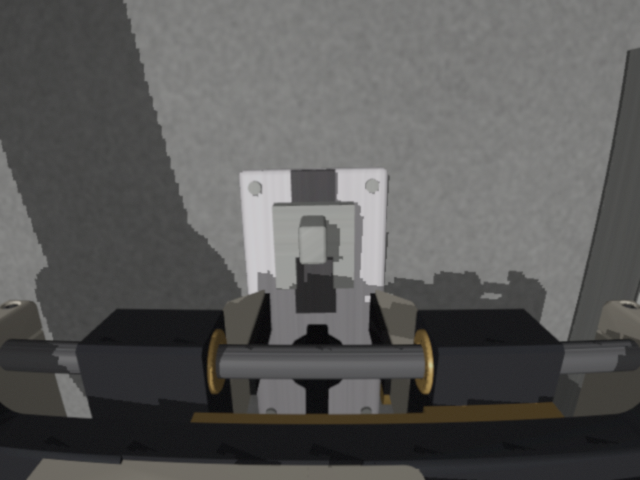

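The wrist view shows the tab top at (301–326, 226–262) and the bar in line at column 316.

```bash
python3 - <<'E'
from h import *
print(atz('wrist',[[313.5,244],[301,262],[326,262]],.058).round(4))
t=atz('wrist',[[313.5,244]],.058)[0]
print(plan([t[0],t[1],.035],np.radians(181.3)),pose()[0])
E
```

```text
[[0.4824 0.2918 0.058 ]
 [0.4919 0.2857 0.058 ]
 [0.4917 0.2982 0.058 ]]
[('shift mm', array([26.6, -2.5, 45.5])), ('turn', array([ 0.02, -0.01, -0.15]))] [0.50894681 0.29486048 0.0805099 ]
```

Emit:
{"name": "apply_moves", "arguments": {
  "moves": [
    [[0.028,-0.0025,0],[0,0,0],0.045],
    [[0,0,0],[0,0,0],0.045],
    [[0,0,0.025],[0,0,0],0.045],
    [[0,0,0.019],[0,0,0],0.045],
    [[0,0,0],[0,0,0],0.045],
    [[0,0,0],[0,0,0],0.02],
    [[0,0,0],[0,0,0],0.005],
    [[0,0,0],[0,0,0],0.005],
    [[0,0,0],[0,0,0],0.005],
    [[0,0,0],[0,0,0],0.005],
    [[0,0,0],[0,0,0],0.005]
  ]
}}

```text
time: 9.52
tcp_pos: [0.4807, 0.2912, 0.0374]
orientation: [0.0, -0.01, 1.0, -0.001]
ft_force: [0.0, -4.5, 4.7]
finger_gap: 0.156
gripper_force: 15.0
```

Emit:
{"name": "apply_moves", "arguments": {
  "moves": [
    [[-0.008,0,0],[0,0,0],0.005],
    [[-0.01,0,0],[0,0,0],0.005],
    [[-0.01,0,0],[0,0,0],0.005],
    [[-0.01,0,0],[0,0,0],0.005],
    [[-0.008,0,0],[0,0,0],0.005],
    [[-0.005,0,0],[0,0,0],0.005],
    [[0,0,0],[0,0,0],0.005],
    [[0,0,0],[0,0,0],0.005],
    [[0,0,0],[0,0,0],0.005]
  ]
}}

```text
time: 10.27
tcp_pos: [0.528, 0.293, 0.0365]
orientation: [-0.002, -0.012, 1.0, -0.001]
ft_force: [-10.6, -2.9, 5.2]
finger_gap: 0.15
gripper_force: 14.9
```

Emit:
{"name": "apply_moves", "arguments": {
  "moves": [
    [[0.002,0,0],[0,0,0],0.045],
    [[0,0,0],[0,0,0],0.045],
    [[0,0,0],[0,0,0],0.045],
    [[0,0,0],[0,0,0],0.045],
    [[0,0,-0.03],[0,0,0],0.045],
    [[0,0,-0.04],[0,0,0],0.045],
    [[0.02,0,-0.03],[0,0,0],0.045],
    [[0.03,0,-0.03],[0,0,0],0.045],
    [[0,0,-0.03],[0,0,0],0.045],
    [[0,0,0],[0,0,0],0.045],
    [[0,0,0],[0,0,0],0.045]
  ]
}}

```text
time: 11.18
tcp_pos: [0.4808, 0.2924, 0.1982]
orientation: [0.002, -0.01, 1.0, 0.001]
ft_force: [0.4, -0.2, 0.0]
finger_gap: 0.491
gripper_force: 0.0
```

```bash
python3 - <<'E'
from h import *
im=cams.read_camera('wrist');save('w5',im)
for k,z in dict(lock_tab=.044,knob_grip=.034,rest_edge=.018).items():
    for r in models.tip_of('wrist',k)[:3]: print(k,round(r['confidence'],2),np.round(r['xy'],1),atz('wrist',r['xy'],z).round(4)[0])
E
```

```text
lock_tab 0.69 [316.1 277.2] [0.5229 0.2893 0.044 ]
knob_grip 0.81 [322.4 328. ] [0.5773 0.2958 0.034 ]
```

View pics/w5.png

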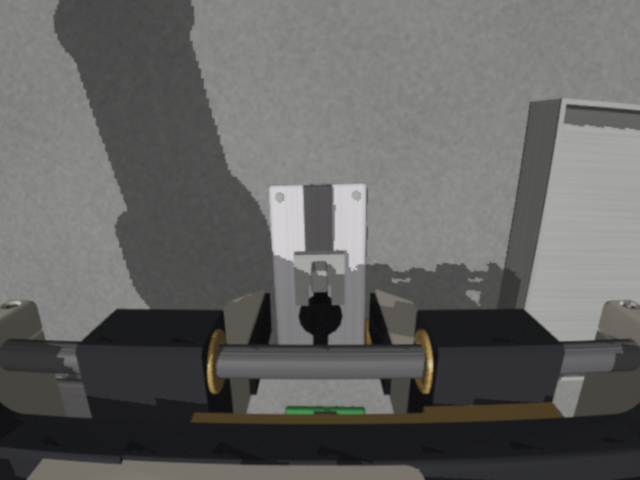

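The fork is home: tab at 0.523 and knob at 0.578 give 55 mm, as expected, and the bar is still in line. Next I measure the rest plate from above its front.

Emit:
{"name": "apply_moves", "arguments": {
  "moves": [
    [[-0.02,-0.029,0],[0,0,0],0.045],
    [[-0.02,-0.029,0],[0,0,0],0.045],
    [[-0.02,-0.029,0],[0,0,0],0.045],
    [[-0.02,-0.029,0],[0,0,0],0.045],
    [[-0.02,-0.029,0],[0,0,0],0.045],
    [[-0.02,-0.029,0],[0,0,0],0.045],
    [[-0.02,-0.029,0],[0,0,0],0.045],
    [[-0.02,-0.029,0],[0,0,0],0.045],
    [[0,0,0],[0,0,0],0.045],
    [[0,0,0],[0,0,0],0.045],
    [[0,0,0],[0,0,0],0.045]
  ]
}}

```text
time: 12.3
tcp_pos: [0.6442, 0.0634, 0.195]
orientation: [-0.001, -0.011, 1.0, 0.0]
ft_force: [-0.4, 0.7, -0.4]
finger_gap: 0.496
gripper_force: 0.0
```

```bash
python3 - <<'E'
from h import *
p,R,o=pose();print(p,R.as_matrix()[:,0].round(3),o['joint_positions'])
im=cams.read_camera('wrist');save('w6',im)
for r in models.tip_of('wrist','rest_edge')[:3]: print(round(r['confidence'],2),np.round(r['xy'],1),atz('wrist',r['xy'],.018).round(4)[0])
for r in models.regions_of('wrist','rest_plate')[:2]:
    m=r['mask'];print(r['confidence'],r['extent'])
    v,u=np.nonzero(m); 
    cols=np.unique(u);top=np.array([v[u==c].min() for c in cols])
    print(list(zip(cols[::12],top[::12])))
    rows=np.unique(v);print([(q,u[v==q].min(),u[v==q].max()) for q in rows[::8]])
    # front edge top line (z=.03) fit
    k=slice(len(cols)//6,-len(cols)//6)
    P=atz('wrist',np.c_[cols[k],top[k]],.024);l=np.polyfit(P[:,1],P[:,0],1);print('front x=a*y+b',l,'angle',np.degrees(-np.arctan(l[0])))
E
```

```text
[0.64424115 0.06344601 0.19499641] [-1.    -0.021  0.002] [ 0.4540714   0.75408398 -1.11845352  1.4916079   0.68531735  1.3287723
  0.86873895]
0.85 [313.4 237.9] [0.6583 0.0599 0.018 ]
0.83 [238.2, 237.6, 149.3, 106.1]
[(np.int64(240), np.int64(242)), (np.int64(252), np.int64(240)), (np.int64(264), np.int64(240)), (np.int64(276), np.int64(240)), (np.int64(288), np.int64(240)), (np.int64(300), np.int64(240)), (np.int64(312), np.int64(240)), (np.int64(324), np.int64(240)), (np.int64(336), np.int64(240)), (np.int64(348), np.int64(240)), (np.int64(360), np.int64(240)), (np.int64(372), np.int64(240)), (np.int64(384), np.int64(241))]
[(np.int64(240), np.int64(242), np.int64(383)), (np.int64(248), np.int64(240), np.int64(386)), (np.int64(256), np.int64(241), np.int64(386)), (np.int64(264), np.int64(241), np.int64(385)), (np.int64(272), np.int64(241), np.int64(385)), (np.int64(280), np.int64(242), np.int64(384)), (np.int64(288), np.int64(243), np.int64(384)), (np.int64(296), np.int64(270), np.int64(369)), (np.int64(304), np.int64(270), np.int64(369)), (np.int64(312), np.int64(271), np.int64(368)), (np.int64(320), np.int64(270), np.int64(368)), (np.int64(328), np.int64(271), np.int64(367)), (np.int64(336), np.int64(271), np.int64(362)), (np.int64(344), np.int64(297), np.int64(349))]
front x=a*y+b [-0.02214343  0.66010658] angle 1.2685176679659218
```

Emit:
{"name": "apply_moves", "arguments": {
  "moves": [
    [[0.015,-0.037,0],[0,0,0],0.06],
    [[0.015,-0.037,0],[0,0,0],0.06],
    [[0.015,-0.037,0],[0,0,0],0.06],
    [[0.015,-0.037,0],[0,0,0],0.06],
    [[0.015,-0.037,0],[0,0,0],0.06],
    [[0.015,-0.037,0],[0,0,0],0.06],
    [[0.015,-0.037,0],[0,0,0],0.06],
    [[0.015,-0.037,0],[0,0,0],0.06],
    [[0.015,-0.037,0],[0,0,0],0.06],
    [[0.015,-0.037,0],[0,0,0],0.06],
    [[0.015,-0.037,0],[0,0,0],0.06],
    [[0.015,-0.037,0],[0,0,0],0.06]
  ]
}}

```text
time: 13.45
tcp_pos: [0.4735, -0.3853, 0.1965]
orientation: [0.0, -0.012, 1.0, -0.0]
ft_force: [1.0, -0.6, 0.7]
finger_gap: 0.654
gripper_force: 0.0
```

Emit:
{"name": "apply_moves", "arguments": {
  "moves": [
    [[0,0,0],[0,0,0],0.06],
    [[0,0,0],[0,0,0],0.06],
    [[0,0,0],[0,0,0],0.06]
  ]
}}

```text
time: 13.7
tcp_pos: [0.4746, -0.3833, 0.1963]
orientation: [0.0, -0.011, 1.0, 0.0]
ft_force: [0.4, 0.4, -0.2]
finger_gap: 0.655
gripper_force: 0.0
```

```bash
python3 - <<'E'
from h import *
p,R,o=pose();print(p,R.as_matrix()[:,0].round(3),o['joint_positions'])
im=cams.read_camera('wrist');save('w7',im)
for k,z in dict(wedge_grip=.015,wedge=0,parallel=0).items():
  for r in models.tip_of('wrist',k)[:3]: print(k,round(r['confidence'],2),np.round(r['xy'],1),atz('wrist',r['xy'],z).round(4)[0])
for n in ('wedge','parallel'):
  for r in models.regions_of('wrist',n)[:3]:
    m=r['mask'];v,u=np.nonzero(m)
    print(n,round(r['confidence'],2),r['extent'],im[m].mean(0).round(0))
    rows=np.unique(v);print([(int(q),int(u[v==q].min()),int(u[v==q].max())) for q in rows[::10]])
E
```

```text
[ 0.47463595 -0.38325418  0.19634756] [-1.    -0.022 -0.   ] [ 1.29717728  0.72480004 -1.18373764  1.5882316   0.68927978  1.30398217
  1.60450674]
wedge_grip 0.98 [197.2  46.4] [ 0.3293 -0.4859  0.015 ]
wedge_grip 0.81 [309.6 229.7] [ 0.4832 -0.3908  0.015 ]
wedge 0.94 [201.7  53.8] [ 0.3324 -0.4869  0.    ]
wedge 0.78 [315.5 220.7] [ 0.4781 -0.3858  0.    ]
parallel 0.82 [445.7 241.9] [ 0.496  -0.2589  0.    ]
parallel 0.52 [311.9 224.8] [ 0.4821 -0.3895  0.    ]
wedge 0.97 [295.4, 202.6, 47.5, 129.0] [141. 139. 141.]
[(204, 321, 324), (214, 294, 327), (224, 295, 329), (234, 296, 331), (244, 298, 332), (254, 300, 333), (264, 302, 335), (274, 304, 336), (284, 306, 338), (294, 308, 339), (304, 310, 341), (314, 312, 342), (324, 314, 344)]
wedge 0.56 [165.4, 17.9, 157.0, 105.5] [100.  67.  46.]
[(20, 178, 181), (30, 174, 202), (40, 169, 222), (50, 165, 243), (60, 177, 263), (70, 198, 282), (80, 218, 300), (90, 240, 319), (100, 262, 317), (110, 280, 312), (120, 302, 307)]
parallel 0.75 [426.3, 209.2, 49.1, 85.1] [142. 140. 142.]
[(208, 451, 458), (218, 427, 468), (228, 429, 469), (238, 430, 470), (248, 431, 472), (258, 433, 473), (268, 434, 474), (278, 436, 475), (288, 442, 466)]
```

```bash
cat > fit.py <<'E'
from h import *
from scipy.optimize import minimize
prof=[(-.018,0),(-.018,.03),(.018,.03),(.108,.008),(.108,0)]
M=np.array([(a,s*.015,z) for a,z in prof for s in(1,-1)])
def fit(cam,mask,x0,rmax=480):
    def hull(p):
        c,s=np.cos(p[2]),np.sin(p[2]);P=np.c_[p[0]+c*M[:,0]-s*M[:,1],p[1]+s*M[:,0]+c*M[:,1],M[:,2]]
        return cv2.convexHull(proj(cam,P).astype(np.float32))
    m=mask.astype(np.uint8)*255
    m4=cv2.resize(m[:rmax],None,fx=4,fy=4,interpolation=cv2.INTER_LINEAR)>127
    def loss(q):
        h=hull(np.array(q)*[1,1,10]);im=np.zeros(m4.shape,np.uint8)
        cv2.fillConvexPoly(im,np.round((h*4+1.5)*16).astype(np.int32),1,shift=4)
        im=im>0;return 1-(im&m4).sum()/(im|m4).sum()
    q0=np.array(x0)/[1,1,10]
    r=minimize(loss,q0,method='Nelder-Mead',options=dict(initial_simplex=[q0,q0+[.008,0,0],q0+[0,.008,0],q0+[0,0,.008]],xatol=2e-4,fatol=1e-4))
    return r.x*[1,1,10],r.fun
E
python3 - <<'E'
from fit import *
r=max((r for r in models.regions_of('wrist','wedge')),key=lambda r:r['extent'][0])
p,l=fit('wrist',r['mask'],[.482,-.388,.14],322);print(p,np.degrees(p[2]),l)
print(plan([p[0],p[1],.004],p[2]+np.pi))
cams.read_camera('top')
for r in models.regions_of('top','wedge'):
    p2,l=fit('top',r['mask'],[.482,-.388,.14]);print(p2,l)
E
```

```text
[ 0.48084021 -0.38901725  0.17352922] 9.942491886452734 0.019482695345534595
[('shift mm', array([ -6. ,  -5.4, 192.4])), ('turn', array([-0.01,  0.  , -8.64]))]
[ 0.482 -0.388  0.14 ] 1.0
[ 0.53469637 -0.37950547  0.16681645] 0.4620465299684543
```

Emit:
{"name": "apply_moves", "arguments": {
  "moves": [
    [[-0.006,-0.0054,0],[0,0,0],0.06],
    [[0,0,0.02],[0,0,-4.3],0.06],
    [[0,0,0.03],[0,0,-4.3],0.06],
    [[0,0,0.035],[0,0,0],0.06],
    [[0,0,0.035],[0,0,0],0.06],
    [[0,0,0.025],[0,0,0],0.06],
    [[0,0,0],[0,0,0],0.06],
    [[0,0,0],[0,0,0],0.06],
    [[0,0,0],[0,0,0],0.06]
  ]
}}

```text
time: 14.9
tcp_pos: [0.4817, -0.39, 0.0529]
orientation: [0.001, -0.086, 0.996, -0.0]
ft_force: [0.3, 0.1, -0.5]
finger_gap: 0.653
gripper_force: 0.0
```

```bash
python3 - <<'E'
from fit import *
print(plan([.4808,-.389,.006],.1735+np.pi),pose()[0])
im=cams.read_camera('wrist');save('w8',im)
for r in models.regions_of('wrist','wedge'):
    print(r['confidence'],r['extent'])
    if r['extent'][0]>230 and r['extent'][1]>100: print(fit('wrist',r['mask'],[.481,-.389,.1735],290))
E
```

```text
[('shift mm', array([ 0.8,  1.2, 46.9])), ('turn', array([-0.05,  0.11, -0.12]))] [ 0.48172317 -0.38997728  0.05290889]
0.68 [187.2, 0.5, 185.6, 104.7]
0.65 [293.0, 240.4, 59.6, 173.3]
(array([ 0.48127771, -0.38904388,  0.17514282]), np.float64(0.02473442916247348))
```

Emit:
{"name": "apply_moves", "arguments": {
  "moves": [
    [[0.0005,0.001,0.02],[0,0,0],0.06],
    [[0,0,0.017],[0,0,0],0.06],
    [[0,0,0.01],[0,0,0],0.06],
    [[0,0,0],[0,0,0],0.06],
    [[0,0,0],[0,0,0],0.04],
    [[0,0,0],[0,0,0],0.02],
    [[0,0,0],[0,0,0],0.02],
    [[0,0,0],[0,0,0],0.02],
    [[0,0,0],[0,0,0],0.02],
    [[0,0,0],[0,0,0],0.02]
  ],
  "force": 30
}}

```text
time: 15.83
tcp_pos: [0.4799, -0.3891, 0.0047]
orientation: [0.0, -0.086, 0.996, -0.0]
ft_force: [0.0, 0.0, 3.0]
finger_gap: 0.324
gripper_force: 30.0
```

Emit:
{"name": "apply_moves", "arguments": {
  "moves": [
    [[0,0,0],[0,0,0],0.02],
    [[0,0,-0.01],[0,0,0],0.02],
    [[0,0,-0.02],[0,0,0],0.02],
    [[0,0,-0.025],[0,0,0],0.02],
    [[0,0,-0.025],[0,0,0],0.02],
    [[0,0,-0.015],[0,0,2],0.02],
    [[0,0,0],[0,0,3],0.02],
    [[0,0,0],[0,0,3.7],0.02],
    [[0,0,0],[0,0,0],0.02],
    [[0,0,0],[0,0,0],0.02]
  ],
  "force": 50
}}

```text
time: 16.67
tcp_pos: [0.4793, -0.3889, 0.0992]
orientation: [-0.0, -0.01, 1.0, -0.0]
ft_force: [0.6, -0.1, -2.4]
finger_gap: 0.321
gripper_force: 50.0
```

```bash
python3 - <<'E'
from h import *
print(plan([.52,.057,.1],np.radians(181.25)),pose()[0],pose()[2]['ft_force'],pose()[2]['finger_gap'])
E
```

```text
[('shift mm', array([-49.7, 445. ,  -1. ])), ('turn', array([-0.02, -0.04, -0.09]))] [ 0.47931121 -0.38892711  0.09915604] [ 0.55153622 -0.11730903 -2.35223173] 0.3210057692386642
```

Emit:
{"name": "apply_moves", "arguments": {
  "moves": [
    [[-0.002,0.02,0],[0,0,0],0.02],
    [[-0.004,0.035,0],[0,0,0],0.02],
    [[-0.005,0.04,0],[0,0,0],0.02],
    [[-0.005,0.04,0],[0,0,0],0.02],
    [[-0.005,0.04,0],[0,0,0],0.02],
    [[-0.005,0.04,0],[0,0,0],0.02],
    [[-0.005,0.04,0],[0,0,0],0.02],
    [[-0.005,0.04,0],[0,0,0],0.02],
    [[-0.005,0.04,0],[0,0,0],0.02],
    [[-0.004,0.04,0],[0,0,0],0.02],
    [[-0.004,0.04,0],[0,0,0],0.02],
    [[-0.001,0.03,0],[0,0,0],0.02]
  ]
}}

```text
time: 17.67
tcp_pos: [0.5208, 0.0609, 0.0994]
orientation: [0.0, -0.012, 1.0, 0.001]
ft_force: [1.4, -0.7, -1.9]
finger_gap: 0.323
gripper_force: 50.0
```

Emit:
{"name": "apply_moves", "arguments": {
  "moves": [
    [[0,0,0],[0,0,0],0.02],
    [[0,0,0],[0,0,0],0.02],
    [[0,0,0],[0,0,0],0.02],
    [[0,0,0],[0,0,0],0.02]
  ]
}}

```text
time: 18.0
tcp_pos: [0.5209, 0.0555, 0.0987]
orientation: [-0.0, -0.009, 1.0, -0.0]
ft_force: [-0.1, -0.0, -2.0]
finger_gap: 0.322
gripper_force: 50.0
```

```bash
python3 - <<'E'
from fit import *
print(plan([.52,.057,.0047],np.radians(181.25)),pose()[0],pose()[2]['joint_positions'])
im=cams.read_camera('wrist');save('w9',im)
for k in('wedge','rest_plate'):
  for r in models.regions_of('wrist',k): print(k,r['confidence'],r['extent'])
for r in models.tip_of('wrist','rest_edge'): print(r['confidence'],atz('wrist',r['xy'],.018))
cams.read_camera('side')
for r in models.tip_of('side','wedge_grip'): print(r['confidence'],r['xy'],atz('side',r['xy'],.11))
E
```

```text
[('shift mm', array([ 0.7,  1.6, 94. ])), ('turn', array([-0.05, -0.05, -0.2 ]))] [0.52085771 0.05547189 0.09873641] [ 0.54423159  0.69126272 -1.10753848  1.90467017  0.73198907  1.02335198
  0.69949066]
wedge 0.67 [281.2, 274.0, 78.2, 141.2]
0.89 [188.3, 421.6] [[ 0.36096678 -0.55020948  0.11      ]]
0.85 [310.0, 193.8] [[0.52432763 0.05355627 0.11      ]]
```

Emit:
{"name": "apply_moves", "arguments": {
  "moves": [
    [[0.0005,0.0015,0.03],[0,0,0],0.02],
    [[0,0,0.03],[0,0,0],0.02],
    [[0,0,0.02],[0,0,0],0.02],
    [[0,0,0.01],[0,0,0],0.02],
    [[0,0,0.0045],[0,0,0],0.02],
    [[0,0,0],[0,0,0],0.02],
    [[0,0,0],[0,0,0],0.02],
    [[0,0,0],[0,0,0],0.02]
  ]
}}

```text
time: 18.97
tcp_pos: [0.5212, 0.0587, 0.0055]
orientation: [0.001, -0.01, 1.0, 0.0]
ft_force: [0.5, -0.4, -1.5]
finger_gap: 0.323
gripper_force: 50.0
```

```bash
python3 - <<'E'
from fit import *
p,R,o=pose();print(plan([.617,.059,.0047],np.radians(181.25)),p,o['ft_force'])
im=cams.read_camera('wrist');save('w10',im)
for r in models.regions_of('wrist','wedge'):
  print(r['confidence'],r['extent']); 
  if r['extent'][2]<120: print(fit('wrist',r['mask'],[.52,.057,.021],290))
E
```

```text
[('shift mm', array([-95.8,  -1.5,   0.9])), ('turn', array([ 0.02,  0.08, -0.15]))] [0.52115032 0.05869236 0.0054794 ] [ 0.53289284 -0.44554981 -1.5053161 ]
0.77 [280.6, 273.6, 78.4, 138.7]
(array([0.52181816, 0.05885415, 0.01849408]), np.float64(0.010999579251066871))
```

Emit:
{"name": "apply_moves", "arguments": {
  "moves": [
    [[0,0,0.0015],[0,0,0],0.02],
    [[0,0,0],[0,0,0],0.02],
    [[-0.008,0,0],[0,0,0],0.02],
    [[-0.012,0,0],[0,0,0],0.02],
    [[-0.012,0,0],[0,0,0],0.02],
    [[-0.012,0,0],[0,0,0],0.02],
    [[-0.012,0,0],[0,0,0],0.02],
    [[-0.01,0,0],[0,0,0],0.02],
    [[0,0,0],[0,0,0],0.02],
    [[0,0,0],[0,0,0],0.02],
    [[0,0,0],[0,0,0],0.02]
  ]
}}

```text
time: 19.98
tcp_pos: [0.5883, 0.0607, 0.0047]
orientation: [0.002, -0.01, 1.0, 0.001]
ft_force: [2.1, 0.5, 5.5]
finger_gap: 0.326
gripper_force: 50.0
```

Emit:
{"name": "apply_moves", "arguments": {
  "moves": [
    [[-0.005,0,0],[0,0,0],0.02],
    [[0,0,0],[0,0,0],0.02],
    [[0,0,0],[0,0,0],0.02]
  ]
}}

```text
time: 20.23
tcp_pos: [0.5916, 0.0608, 0.0047]
orientation: [0.0, -0.01, 1.0, 0.0]
ft_force: [-4.3, -0.0, 11.8]
finger_gap: 0.322
gripper_force: 50.0
```

Emit:
{"name": "apply_moves", "arguments": {
  "moves": [
    [[-0.005,0,0],[0,0,0],0.02],
    [[0,0,0],[0,0,0],0.02],
    [[0,0,0],[0,0,0],0.02]
  ]
}}

```text
time: 20.48
tcp_pos: [0.5958, 0.061, 0.0046]
orientation: [-0.0, -0.01, 1.0, 0.0]
ft_force: [-7.4, -1.0, 14.2]
finger_gap: 0.323
gripper_force: 50.0
```

Emit:
{"name": "apply_moves", "arguments": {
  "moves": [
    [[-0.004,0,-0.001],[0,0,0],0.02],
    [[0,0,0],[0,0,0],0.02],
    [[0,0,0],[0,0,0],0.02]
  ]
}}

```text
time: 20.73
tcp_pos: [0.5982, 0.0608, 0.0047]
orientation: [-0.002, -0.011, 1.0, -0.0]
ft_force: [-11.7, 0.1, 9.8]
finger_gap: 0.325
gripper_force: 50.0
```

Emit:
{"name": "apply_moves", "arguments": {
  "moves": [
    [[-0.005,0,0],[0,0,0],0.02],
    [[0,0,0],[0,0,0],0.02],
    [[0,0,0],[0,0,0],0.02]
  ]
}}

```text
time: 20.98
tcp_pos: [0.6023, 0.061, 0.0046]
orientation: [-0.002, -0.011, 1.0, -0.0]
ft_force: [-14.7, -0.2, 12.1]
finger_gap: 0.322
gripper_force: 50.0
```

Emit:
{"name": "apply_moves", "arguments": {
  "moves": [
    [[-0.005,0,0],[0,0,0],0.02],
    [[0,0,0],[0,0,0],0.02],
    [[0,0,0],[0,0,0],0.02]
  ]
}}

```text
time: 21.23
tcp_pos: [0.6073, 0.0611, 0.0046]
orientation: [-0.002, -0.011, 1.0, -0.0]
ft_force: [-14.2, 0.3, 12.3]
finger_gap: 0.324
gripper_force: 50.0
```

```bash
python3 - <<'E'
from fit import *
p,R,o=pose();print(plan([.617,.0591,.0047],np.radians(181.25)),p,o['ft_force'],o['wrist_torque'])
for c in('side','top'):
  im=cams.read_camera(c);save(c+'2',im);old=cv2.imread(f'pics/{c}.png')
  for r in models.regions_of(c,'rest_plate')[:2]: print(c,r['confidence'],r['extent'])
  for r in models.tip_of(c,'rest_edge'): print(r['xy'])
for r in models.tip_of('top','wedge_grip'): print(r['confidence'],atz('top',r['xy'],.015))
E
```

```text
[('shift mm', array([-9.7, -2.2, -0.1])), ('turn', array([-0.03, -0.27, -0.02]))] [0.60725649 0.06112525 0.00462998] [-14.15572212   0.25858375  12.3452171 ] [-0.02964915  2.59105704  0.0520207 ]
side 0.74 [362.1, 203.5, 49.1, 36.1]
[365.9, 225.2]
[294.6, 325.8]
top 0.9 [244.4, 174.3, 44.6, 39.0]
top 0.7 [165.2, 247.4, 19.1, 24.7]
[260.8, 216.6]
[171.6, 242.5]
0.69 [[ 0.32610358 -0.49513812  0.015     ]]
```

Emit:
{"name": "apply_moves", "arguments": {
  "moves": [
    [[-0.005,-0.001,0],[0,0,0],0.02],
    [[-0.005,0,0],[0,0,0],0.02],
    [[0,0,0],[0,0,0],0.02],
    [[0,0,0],[0,0,0],0.02],
    [[0,0,0],[0,0,0],0.02],
    [[0,0,0],[0,0,0],0.02]
  ]
}}

```text
time: 22.08
tcp_pos: [0.6177, 0.0605, 0.0047]
orientation: [-0.002, -0.011, 1.0, 0.0]
ft_force: [-12.8, -0.0, 9.9]
finger_gap: 0.326
gripper_force: 50.0
```

```bash
python3 - <<'E'
from fit import *
p,R,o=pose();print(plan([.617,.0591,.0047],np.radians(181.25)),p,o['ft_force'],o['wrist_torque'])
im=cams.read_camera('wrist')
for r in models.regions_of('wrist','wedge'):
  if r['extent'][2]<120: print(r['extent'],fit('wrist',r['mask'],[p[0],p[1],.021],290))
im=cams.read_camera('side');save('side3',im)
for k in('knob_grip','lock_tab'):
  for r in models.tip_of('side',k): print(k,r['xy'])
for k in('parallel','stone','grit_pot'):
  for r in models.tip_of('side',k)[:1]: print(k,atz('side',r['xy'],0))
a=cv2.imread('pics/side.png');b=im[...,::-1]
f=lambda x:cv2.resize(x[180:260,340:440],None,fx=4,fy=6,interpolation=cv2.INTER_CUBIC)
cv2.imwrite('pics/cmp.png',np.hstack([f(a),f(b)]))
E
```

```text
[('shift mm', array([ 0.7, -1.4, -0. ])), ('turn', array([ 0.  , -0.23, -0.02]))] [0.61769525 0.06053738 0.00467281] [-12.79152666  -0.01707424   9.87590497] [0.15190666 2.29861055 0.03822908]
[281.7, 271.9, 73.9, 142.6] (array([0.61828154, 0.06088848, 0.02029945]), np.float64(0.008131539611360261))
knob_grip [419.3, 168.4]
knob_grip [329.0, 171.2]
lock_tab [384.0, 166.9]
lock_tab [313.2, 164.6]
parallel [[ 4.98748305e-01 -2.54852313e-01  1.11022302e-16]]
stone [[ 0.63360537 -0.24936673  0.        ]]
grit_pot [[ 0.67482543 -0.36671997  0.        ]]
```

View pics/cmp.png

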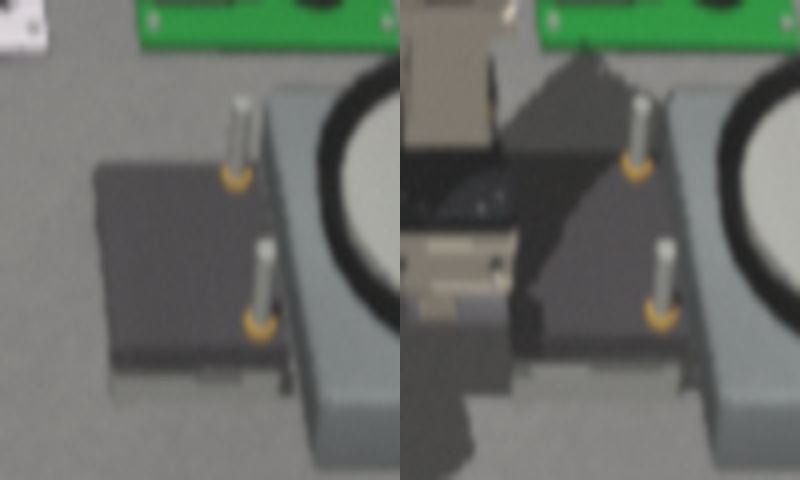

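Compared with the start, the plate's brass bushings sit about 12 display px (2 camera px) higher, from row 180 to 167. That matches about 5 mm of lift, the figure the wedge geometry gives. The wedge is flat and gripped, the gripper is clear of the plate, and the knob, fork and bystanders are in place.

```bash
python3 -c "
from rig import bot,sensors
print(bot.finish_job(), sensors.get_obs()['time'])"
```

```text
the job is handed in; nothing more can be done
the job is handed in; nothing more can be done
```

The job is handed in, verdict not shown: the knob was on the mark and the fork fully home, and the wedge was held under the rest plate with an estimated lift of about 5 mm; the block, stone and bowl were not moved.

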